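Make up two cruet trays

TASK

Make up the two cruet trays: the two small red-lidded spice jars go on the wooden tray and the two grey-topped salt shakers on the white tray, each standing upright in the middle of a cork pad of its own (either pad will do). Never tip the jars or shakers over, and leave the big red-lidded jar and the kitchen timer where they are.

Things in the scene. Friction and masses are not known exactly. Their poses are not given: they have to be found in the camera images.
- spice_jar_a: small clear glass spice jar with a bright red screw lid and a coloured label, round, 45 mm diameter, 106 mm tall (lid 45 mm diameter over the top 21 mm, glass 42 mm below), about 0.11 kg; stands upright; origin: centre of its underside, z up. The two small red-lidded jars are interchangeable
- spice_jar_b: small clear glass spice jar with a bright red screw lid and a coloured label, round, 45 mm diameter, 106 mm tall (lid 45 mm diameter over the top 21 mm, glass 42 mm below), about 0.11 kg; stands upright; origin: centre of its underside, z up. The two small red-lidded jars are interchangeable
- shaker_a: small clear salt shaker with a domed grey top, round, 44 mm diameter up to 74 mm height, then tapering to a 34 mm dome, 90 mm tall in all, about 0.1 kg; stands upright; origin: centre of its underside, z up. The two shakers are interchangeable
- shaker_b: small clear salt shaker with a domed grey top, round, 44 mm diameter up to 74 mm height, then tapering to a 34 mm dome, 90 mm tall in all, about 0.1 kg; stands upright; origin: centre of its underside, z up. The two shakers are interchangeable
- wood_tray: dark brown wooden cruet tray, 70 x 148 mm and 10 mm high, fixed to the worktop; origin: centre of its underside, z up, y along its long side. Two round light-brown cork pads, 56 mm diameter, have their centres at y = +38 mm and y = -38 mm (x = 0); their tops are 12 mm above the worktop. A wall shelf at 0.5 m height begins 0.12 m behind the pads: keep the wrist low there
- white_tray: white ceramic cruet tray, 70 x 148 mm and 10 mm high, fixed to the worktop; origin: centre of its underside, z up, y along its long side. Two round light-brown cork pads, 56 mm diameter, have their centres at y = +38 mm and y = -38 mm (x = 0); their tops are 12 mm above the worktop. A wall shelf at 0.5 m height begins 0.12 m behind the pads: keep the wrist low there
- big_jar: bystander: the one big jar with a red lid, 68 mm diameter, 125 mm tall, grey contents; stands loose behind the trays; origin: centre of its underside
- kitchen_timer: bystander: cream-coloured domed kitchen timer, 66 mm diameter, 65 mm tall, stands loose among the things to be moved; origin: centre of its underside
Things that resemble listed ones, but are neither listed nor needed, are in the scene too. What is shaped like the shaker_a but yellow is not meant.

How it is judged (in metres and radians):
At the end, for the whole second after the job is handed in: Both small red-lidded jars stand on the wooden tray and both shakers on the white tray, each with its foot on a cork pad, its centre within 12 mm of the pad's centre both along and across the tray, upright within 0.08 rad, at rest (under 0.02 m/s) and released (x of spice_jar_a in the frame of wood_tray between -0.012 and 0.012 m and z of spice_jar_a in the frame of wood_tray between 0.008 and 0.016 m and y of spice_jar_a in the frame of wood_tray between -0.05 and 0.05 m and (y of spice_jar_a in the frame of wood_tray above 0.026 m or y of spice_jar_a in the frame of wood_tray below -0.026 m) and x of spice_jar_b in the frame of wood_tray between -0.012 and 0.012 m and z of spice_jar_b in the frame of wood_tray between 0.008 and 0.016 m and y of spice_jar_b in the frame of wood_tray between -0.05 and 0.05 m and (y of spice_jar_b in the frame of wood_tray above 0.026 m or y of spice_jar_b in the frame of wood_tray below -0.026 m) and x of shaker_a in the frame of white_tray between -0.012 and 0.012 m and z of shaker_a in the frame of white_tray between 0.008 and 0.016 m and y of shaker_a in the frame of white_tray between -0.05 and 0.05 m and (y of shaker_a in the frame of white_tray above 0.026 m or y of shaker_a in the frame of white_tray below -0.026 m) and x of shaker_b in the frame of white_tray between -0.012 and 0.012 m and z of shaker_b in the frame of white_tray between 0.008 and 0.016 m and y of shaker_b in the frame of white_tray between -0.05 and 0.05 m and (y of shaker_b in the frame of white_tray above 0.026 m or y of shaker_b in the frame of white_tray below -0.026 m) and angle between each of spice_jar_a, spice_jar_b, shaker_a, shaker_b's own z axis and vertical below 0.08 rad and linear speed of each of spice_jar_a, spice_jar_b, shaker_a, shaker_b below 0.02 m/s and contact force between the fingers and spice_jar_a below 0.05 N and contact force between the fingers and spice_jar_b below 0.05 N and contact force between the fingers and shaker_a below 0.05 N and contact force between the fingers and shaker_b below 0.05 N); the robot touches nothing.
It fails at once if a spice jar or shaker is tipped over (more than 0.6 rad) (angle between any of spice_jar_a, spice_jar_b, shaker_a, shaker_b's own z axis and vertical above 0.6 rad).
It fails at once if the big jar or the kitchen timer is moved more than 20 mm or tipped (distance of any of big_jar, kitchen_timer from where it was at the start of the episode above 0.02 m or angle between any of big_jar, kitchen_timer's own z axis and vertical above 0.3 rad).
It also fails if it takes over 99 s, if anything falls off the work surface, if the arm or the gripper's body presses on something with over 40 N, if the wrist force passes 120 N, or if a joint passes its speed limit or range.

ROBOT

A 7-joint arm with a two-finger parallel gripper is mounted at the origin on a cart in front of the work surface, level with it; the furniture and walls round the work are solid. World frame = base frame: x ahead of the robot, y to its left, z up, the work surface at z = 0. Lengths are in mm, angles in rad, forces in N, time in s.
With the tool pointing down it reaches from about 350 to 900 mm from the base axis. Payload 19.9 kg.
Tool frame: the origin (TCP) lies midway between the tips of the shut fingers; the grasp point (between the pads) lies 19 mm behind it (robot.grasp_offset is the distance from the TCP to the grasp point, in mm); z points along the fingers, y is the line along which they close (so a half turn about z gives the same grasp; the last joint's range is limited). The gripper opens to 85 mm and grips with 20 to 120 N. Pads are 22 mm wide; open, the fingers measure 114 mm over their backs; the gripper's body (76 mm by 85 mm) begins 54 mm behind the grasp point. The pads swing forward as they close: fully open they stand 13 mm farther back than shut.
Start: joints at [-1.268, 0.417, -0.01, 1.614, 0.005, 1.111, -0.053], TCP at [210.656, 588.407, 208.16] pointing down, gripper open.
Joint ranges: [-2.81, 2.81], [-0.39, 2.02], [-1.27, 1.25], [0.06, 2.57], [-1.19, 4.33], [0.19, 2], [-2.82, 2.82]. Speed limits (rad/s): [1.89, 1.89, 2.39, 2.39, 3.01, 3.01, 3.01].

INTERFACE

Orientations are given as a unit quaternion [w, x, y, z].
In Python, from cell import robot gives the robot as it stands. The module is installed in compiled form; this text tells all that it offers.
- The arm moves only by the tool servo_tool, never from a script. Its arguments are lists of equal length, an entry for each row: "travel": the shift along the tool's x, y, z in cm, a list of three; "yaw": the turn about the tool's z in rad; "hand": the finger opening in cm, from 0 to 8.54. In form: {"travel": [[x, y, z], ...], "yaw": [yaw, ...], "hand": [hand, ...]}. A call has 1 to 12 rows; each row is the pose to reach, as a shift and turn from the pose commanded when the call began, along the tool's axes at that moment; what a row does not reach only later rows make up. A row lasts 1/12 s, in which the tool goes at most 41.7 mm and 7.16 degrees, less where a joint would pass 70% of its speed; a pose out of reach is approached as far as the arm can. A call with a gripper value outside its range is refused whole. The fingers move at their own pace and stop on an object; "grip_force" is the grip in N (left out, the last holds). Time passes only in rows, so rows that repeat a pose let the fingers close. It gives the time, the measured TCP pose, the force, the opening and the grip force at its end, in the units of the state.
- robot.state(): the state, without advancing time (a new reading comes with each control period).
- robot.camera(name): name is "side" or "top" or "wrist"; returns (picture, depth): 480x640x3 uint8, red, green, blue; 480x640 float32, mm along the optical axis (not along the pixel's ray), 0 where there is no reading.
- robot.camera_info(name): a dict with "camera_matrix" (3x3 intrinsics, pixels), "R" (3x3) and "t" (3): a world point X has camera coordinates R X + t; the wrist camera has in their place "mount" (4x4, takes a point from camera to tool coordinates, whose origin is the TCP and whose axes are the flange's). Camera axes: x right, y down, z forward; pixel columns grow to the right and rows downward; lengths in mm; the calibration is good to about 2 mm. A picture is of the moment at which its call begins: read the wrist's pose just before it. camera_info takes no time and is no camera call.
- robot.job_done(): hands the job in; it is judged then, once.
Trained networks look in the newest picture that a camera, given by its name, has taken for a name from the list of things; names that differ only in an ending like _2 or _b are one class to them, and where a whole thing is asked for, a point or a joint stands for the part that bears it (a point fixed in the world has none). Each returns a list of dicts, best first, with "confidence" (0 to 1); they miss things now and then, are a little off and sometimes report something else, mostly with a low value. They report only what shows in the picture. A call takes as long as a camera call. They do not tell look-alikes from the thing itself.
- robot.outline_of(camera, target): "region" (480x640 bool, what is visible of it) and "point" ([column, row] in pixels, amid what is visible of it).
The state is a dict: "time_s": time; "joints": joint angles; "qvel": joint speeds; "joint_efforts": joint torques, N m; "tool_pos": TCP position; "ee_rot": TCP orientation; "wrist_force": force on the tool from outside, world axes, zero at the start; "moment": the same for the moment, N m; "gripper_width": finger opening in mm; "finger_force": force on a finger pad.
Only numpy, scipy, OpenCV 4.12 (cv2) and the standard library are available. Lean on these libraries where they do the work, as an engineer would, in place of code of your own. Each camera call takes 0.05 s, during which the arm holds its last target. There are 200 camera calls.

## Working session

There is one attempt and no reset: what is moved stays moved. The work goes in short steps, Python scripts to look and compute and a tool call to move; the robot and the scene stay as the last step left them, time stands still between calls to the robot, and variables do not carry over. Pictures are saved under pics/ and viewed, at most 14 in all, crops included, and the job is handed in when it is done.

Besides the shell and the picture viewer there is one more tool, called after ">>>" by a JSON object that holds its "name" and its "arguments", one argument or row to a line. servo_tool: Moves the arm, as the interface text tells. Its arguments: {"type":"object","properties":{"travel":{"type":"array","items":{"type":"array","items":{"type":"number"}}},"yaw":{"type":"array","items":{"type":"number"}},"hand":{"type":"array","items":{"type":"number"}},"grip_force":{"type":"number"}},"required":["travel","yaw","hand"]}

```bash
mkdir -p pics
cat > h.py <<'E'
from cell import robot
import numpy as np, cv2
def pts(cam):
    img,d=robot.camera(cam); ci=robot.camera_info(cam); K=np.array(ci["camera_matrix"])
    v,u=np.mgrid[0:480,0:640]; d=d.astype(float)
    P=np.stack([(u-K[0,2])/K[0,0]*d,(v-K[1,2])/K[1,1]*d,d],-1)
    if "R" in ci: W=(P-np.array(ci["t"]))@np.array(ci["R"])
    else: W=P
    return img,d,W
E
python3 - <<'E'
from h import *
for c in ("top","side"):
    img,d,W=pts(c); cv2.imwrite(f"pics/{c}0.png",img[...,::-1]); np.savez(f"{c}0.npz",img=img,d=d,W=W)
    for n in ("spice_jar_a","shaker_a","wood_tray","white_tray","big_jar","kitchen_timer"):
        for o in robot.outline_of(c,n):
            m=o["region"]&(d>0); q=W[m]
            print(c,n,round(o["confidence"],2),np.round(o["point"]),m.sum(),np.round(np.median(q,0)),np.round(np.percentile(q,[2,98],axis=0)).tolist())
s=robot.state();print(s)
E
```

```text
top spice_jar_a 0.82 [282. 268.] 604 [ 420. -130.  105.] [[401.0, -151.0, 2.0], [444.0, -107.0, 110.0]]
top spice_jar_a 0.64 [378. 314.] 579 [ 334. -301.  106.] [[314.0, -323.0, 24.0], [355.0, -281.0, 110.0]]
top shaker_a 0.98 [239. 247.] 440 [458. -47.  80.] [[443.0, -62.0, -1.0], [477.0, -27.0, 91.0]]
top shaker_a 0.85 [301. 180.] 486 [ 591. -160.   77.] [[579.0, -178.0, 14.0], [613.0, -140.0, 90.0]]
top shaker_a 0.77 [460. 267.] 550 [ 409. -456.   76.] [[391.0, -495.0, -1.0], [430.0, -442.0, 91.0]]
top shaker_a 0.75 [182. 229.] 493 [494.  61.  78.] [[479.0, 48.0, 12.0], [515.0, 82.0, 91.0]]
top wood_tray 0.7 [353. 250.] 2509 [ 470. -264.   11.] [[403.0, -313.0, 6.0], [538.0, -213.0, 16.0]]
top white_tray 0.9 [240. 178.] 2537 [602. -39.  11.] [[533.0, -86.0, 5.0], [671.0, 11.0, 16.0]]
top big_jar 0.83 [352. 167.] 1457 [ 597. -258.  123.] [[577.0, -289.0, 8.0], [635.0, -230.0, 128.0]]
top big_jar 0.32 [284. 267.] 558 [ 420. -131.  105.] [[401.0, -150.0, 37.0], [442.0, -110.0, 110.0]]
top kitchen_timer 0.76 [337. 291.] 932 [ 379. -230.   58.] [[351.0, -260.0, 1.0], [409.0, -201.0, 68
[... 1077 characters left out ...]
08, -0.01030815,  1.61363177,  0.00467363,
        1.11069809, -0.05302424]), 'qvel': array([-1.93814415e-03, -1.26056596e-03, -4.58820845e-04,  7.03920294e-05,
       -1.01795234e-03,  4.64566438e-04,  7.16206992e-04]), 'joint_efforts': array([-1.37880703e-03, -8.64085150e+01,  6.76949155e-01, -4.35168564e+01,
        1.91080046e-02,  1.92905572e-03,  1.46302764e-04]), 'tool_pos': array([210.64032767, 588.39505491, 208.14912434]), 'ee_rot': array([-2.15224940e-06,  1.71066417e-01,  9.85259498e-01, -5.47625371e-05]), 'wrist_force': array([ 0.28555409, -0.15629306, -0.29929461]), 'moment': array([-0.01412573, -0.02089955,  0.069552  ]), 'finger_force': 0.0, 'gripper_width': 85.45975414999633}
```

View pics/top0.png

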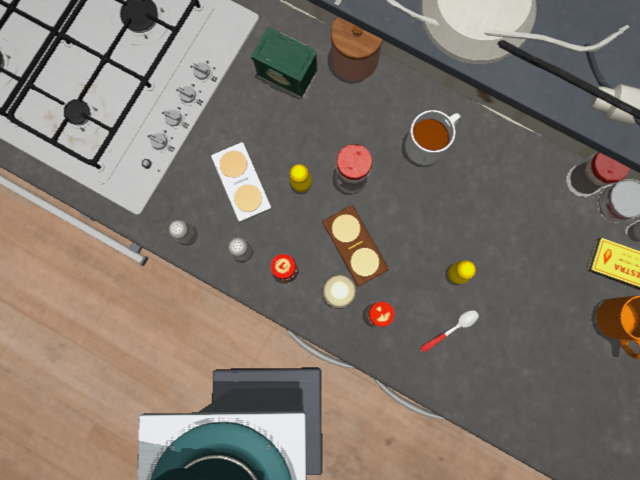

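View pics/side0.png

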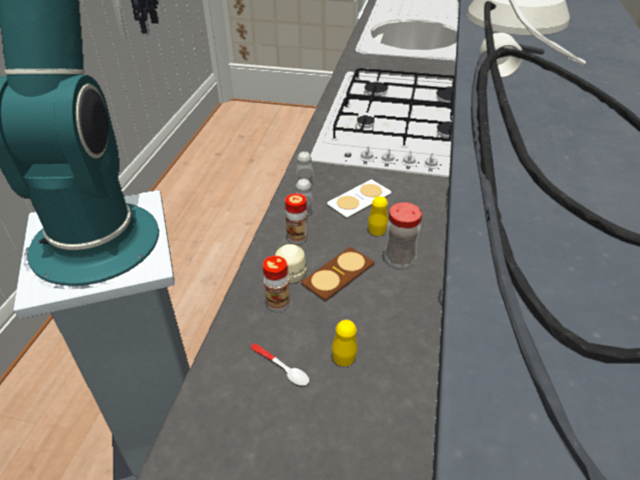

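The top view shows the grey shakers at (238,247) and (181,230) and the small red jars at (284,267) and (381,314). The yellow look-alikes are at (300,177) and (461,271). The wood pads are at (347,227) and (364,262), the white-tray pads at (233,163) and (248,198), and the timer at (339,291). Next I'll measure these precisely.

Run:
```python
from h import *
for c in ("top","side"):
    f=np.load(c+"0.npz"); img,d,W=f["img"],f["d"],f["W"]
    hsv=cv2.cvtColor(img,cv2.COLOR_RGB2HSV)
    X=W
    def near(p,r): return (np.hypot(X[...,0]-p[0],X[...,1]-p[1])<r)&(d>0)
    for n,p,z0,z1 in (("jarA",(420,-130),85,120),("jarB",(334,-301),85,120),("shA",(458,-47),60,100),("shB",(494,61),60,100),("timer",(379,-230),30,80),("big",(597,-258),110,140),("yel",(591,-160),40,100)):
        for lo in (z0,):
            q=X[near(p,42)&(X[...,2]>lo)&(X[...,2]<z1)]
            (cx,cy),r=cv2.minEnclosingCircle(q[:,:2].astype(np.float32))
            lo,hi=np.percentile(q,[1,99],axis=0)
            print(c,n,len(q),"circ",round(cx),round(cy),round(r,1),"mid",np.round((lo+hi)/2,1),"ext",np.round(hi-lo),"zmax",round(hi[2]))
    m=(hsv[...,0]>12)&(hsv[...,0]<28)&(hsv[...,1]>50)&(hsv[...,1]<170)&(hsv[...,2]>150)&(X[...,2]<25)&(X[...,2]>3)&(d>0)&(X[...,0]>350)&(X[...,0]<700)&(X[...,1]>-340)&(X[...,1]<60)
    k,l,st,ce=cv2.connectedComponentsWithStats(m.astype(np.uint8))
    for i in range(1,k):
        if st[i,4]>60:
            q=X[l==i]; (cx,cy),r=cv2.minEnclosingCircle(q[:,:2].astype(np.float32)); lo,hi=np.percentile(q,[1,99],axis=0)
            print(c,"pad",st[i,4],np.round(ce[i]),round(cx),round(cy),round(r,1),np.round(q.mean(0),1),np.round((lo+hi)/2,1),np.round(hi-lo))
print(robot.camera_info("wrist"))
```

```text
top jarA 504 circ 423 -128 22.9 mid [ 422.2 -128.6   99.6] ext [42. 43. 21.] zmax 110
top jarB 523 circ 335 -303 22.9 mid [ 334.2 -302.7  100. ] ext [42. 43. 21.] zmax 111
top shA 284 circ 463 -43 17.3 mid [462.4 -43.5  75.9] ext [32. 33. 30.] zmax 91
top shB 300 circ 498 68 17.2 mid [497.3  67.7  76. ] ext [31. 32. 30.] zmax 91
top timer 895 circ 380 -230 32.1 mid [ 379.  -230.    50.9] ext [60. 59. 35.] zmax 68
top big 989 circ 608 -260 32.3 mid [ 606.8 -259.6  120.6] ext [59. 59. 16.] zmax 129
top yel 401 circ 599 -159 20.3 mid [ 598.  -159.    65.9] ext [35. 37. 50.] zmax 91
top pad 575 [233. 164.] 638 -23 28.1 [637.8 -22.5  11.8] [637.9 -22.6  11.8] [51. 52. 10.]
top pad 588 [248. 198.] 568 -52 27.8 [567.8 -52.   11.9] [568.  -51.8  11.8] [51. 50. 10.]
top pad 638 [346. 228.] 504 -245 28.5 [ 504.4 -245.2   11.9] [ 504.3 -245.1   12.1] [52. 53. 10.]
top pad 656 [364. 262.] 438 -281 28.7 [ 437.1 -280.4   11.9] [ 437.2 -280.6   12.1] [53. 53. 10.]
side jarA 375 circ 422 -130 23.7 mid [ 421.1 -130.9   96.8] ext [43. 43. 22.] zmax 108
side jarB 521 circ 334 -305 23.2 mid [ 333.4 -305
[... 662 characters left out ...]
1.] 506 -243 31.9 [ 503.7 -245.2   10.8] [ 504.9 -243.7   10.6] [55. 58.  8.]
side pad 491 [325. 280.] 437 -279 32.0 [ 436.4 -280.8   10.9] [ 437.2 -279.5   10.6] [55. 56.  7.]
{'camera_matrix': array([[408.2313589 ,   0.        , 320.25404529],
       [  0.        , 408.2313589 , 240.56995605],
       [  0.        ,   0.        ,   1.        ]]), 'mount': array([[ 1.10969430e-03, -9.60305701e-01, -2.78947538e-01,
         7.02391738e+01],
       [ 9.99999334e-01,  1.15430895e-03,  4.31656561e-06,
         2.88264303e-01],
       [ 3.17846416e-04, -2.78947357e-01,  9.60306342e-01,
        -1.66684213e+02],
       [ 0.00000000e+00,  0.00000000e+00,  0.00000000e+00,
         1.00000000e+00]])}
```

```bash
cat >> h.py <<'E'
from scipy.spatial.transform import Rotation as Ro
def go(x,y,z,ang=None):
    s=robot.state(); q=s["ee_rot"]; R=Ro.from_quat([q[1],q[2],q[3],q[0]]).as_matrix()
    a=np.degrees(np.arctan2(R[1,1],R[0,1]))
    t=R.T@(np.array([x,y,z])-s["tool_pos"])/10
    w=0 if ang is None else np.radians((a-ang+180)%360-180)
    print("t",round(s["time_s"],2),"pos",np.round(s["tool_pos"],1),"ang",round(a,1),"w",round(s["gripper_width"],1),"-> travel",np.round(t,2),"yaw",round(w,3))
E
python3 -c "
from h import *
go(498,67,150,-67.5)"
```

```text
t 0.7 pos [210.6 588.4 208.1] ang 70.3 w 85.5 -> travel [-44.63 -39.4    5.82] yaw 2.405
```

>>> {"name": "servo_tool", "arguments": {
  "travel": [
    [-4, -3.5, 0.5],
    [-8, -7, 1],
    [-12, -10.5, 1.5],
    [-16, -14, 2],
    [-20, -17.5, 2.5],
    [-23, -20.5, 3],
    [-26, -23, 3.5],
    [-29, -25.5, 4],
    [-32, -28, 4.5],
    [-35, -31, 5],
    [-38, -33.5, 5.5],
    [-41, -36, 5.8]
  ],
  "yaw": [0.12, 0.24, 0.36, 0.48, 0.6, 0.72, 0.84, 0.96, 1.08, 1.2, 1.32, 1.44],
  "hand": [8, 8, 8, 8, 8, 8, 8, 8, 8, 8, 8, 8],
  "grip_force": 40
}}

```text
time_s: 1.7
tool_pos: [451.9, 151.6, 155.3]
ee_rot: [0.0, 0.78, 0.626, 0.0]
wrist_force: [1.5, 2.4, 1.0]
gripper_width: 80.0
finger_force: 0.0
```

```bash
python3 -c "
from h import *
go(498,67,150,-67.5)"
```

```text
t 1.7 pos [451.9 151.6 155.3] ang -12.5 w 80.0 -> travel [-7.26  6.34  0.53] yaw 0.959
```

>>> {"name": "servo_tool", "arguments": {
  "travel": [
    [0, 0, 0],
    [0, 0, 0],
    [0, 0, 0],
    [0, 0, 0],
    [0, 0, 0],
    [0, 0, 0],
    [0, 0, 0],
    [0, 0, 0],
    [0, 0, 0],
    [0, 0, 0]
  ],
  "yaw": [0.12, 0.24, 0.36, 0.48, 0.6, 0.72, 0.84, 0.88, 0.88, 0.88],
  "hand": [8, 8, 8, 8, 8, 8, 8, 8, 8, 8]
}}

```text
time_s: 2.53
tool_pos: [451.4, 153.6, 155.3]
ee_rot: [0.0, 0.971, 0.238, 0.0]
wrist_force: [-0.4, 0.6, 0.4]
gripper_width: 79.8
finger_force: 0.0
```

```bash
python3 -c "
from h import *
go(498,67,30,-67.5)"
```

```text
t 2.53 pos [451.4 153.6 155.3] ang -62.5 w 79.8 -> travel [ 0.14  9.83 12.53] yaw 0.087
```

>>> {"name": "servo_tool", "arguments": {
  "travel": [
    [0, 3, 0],
    [0.1, 6, 0],
    [0.14, 9.83, 0.5],
    [0.14, 9.83, 2.5],
    [0.14, 9.83, 2.5],
    [0.14, 9.83, 5.5],
    [0.14, 9.83, 9],
    [0.14, 9.83, 12],
    [0.14, 9.83, 13],
    [0.14, 9.83, 13],
    [0.14, 9.83, 13]
  ],
  "yaw": [0.087, 0.087, 0.087, 0.087, 0.087, 0.087, 0.087, 0.087, 0.087, 0.087, 0.087],
  "hand": [8, 8, 8, 8, 8, 8, 8, 8, 8, 8, 8]
}}

```text
time_s: 3.45
tool_pos: [498.2, 67.0, 26.3]
ee_rot: [-0.0, 0.981, 0.195, 0.0]
wrist_force: [1.0, -0.5, 0.5]
gripper_width: 79.8
finger_force: 0.0
```

Run:
```python
from h import *
go(498,67,25,-67.5)
img,d,W=pts("side"); cv2.imwrite("pics/s1.png",cv2.resize(img[100:260,200:420,::-1],None,fx=3,fy=3))
```

```text
t 3.45 pos [498.2  67.   26.3] ang -67.6 w 79.8 -> travel [-0.02 -0.01  0.13] yaw -0.001
```

View pics/s1.png

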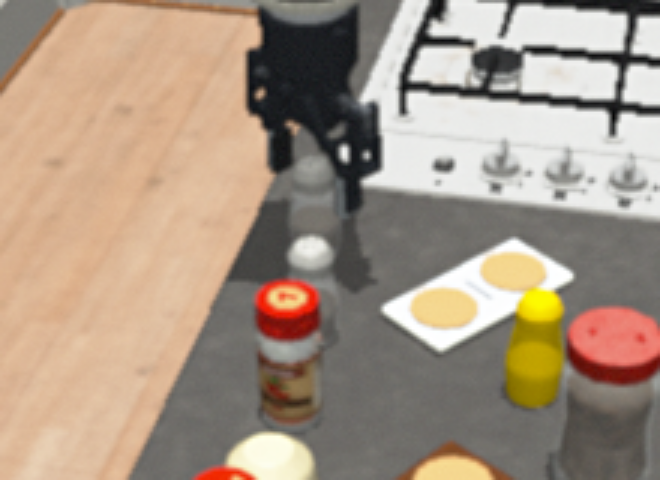

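The fingers straddle the shaker, which sits between them at crop (312,190). Closing now.

>>> {"name": "servo_tool", "arguments": {
  "travel": [
    [0, 0, 0],
    [0, 0, 0],
    [0, 0, 0],
    [0, 0, 0],
    [0, 0, 0],
    [0, 0, 0],
    [0, 0, 0],
    [0, 0, -0.5],
    [0, 0, -1.5],
    [0, 0, -3],
    [0, 0, -4],
    [0, 0, -4]
  ],
  "yaw": [0, 0, 0, 0, 0, 0, 0, 0, 0, 0, 0, 0],
  "hand": [3.8, 3.8, 3.8, 3.8, 3.8, 3.8, 3.8, 3.8, 3.8, 3.8, 3.8, 3.8],
  "grip_force": 40
}}

```text
time_s: 4.5
tool_pos: [499.0, 67.0, 67.6]
ee_rot: [-0.0, 0.981, 0.194, 0.002]
wrist_force: [0.0, 0.1, -0.5]
gripper_width: 37.9
finger_force: 0.0
```

Run:
```python
from h import *
go(638,-23,78,-67.5)
```

```text
t 4.5 pos [499.   67.   67.6] ang -67.6 w 37.9 -> travel [ 9.43 13.61 -1.01] yaw -0.002
```

Run:
```python
from h import *
img,d,W=pts("side"); a=img[100:260,200:420,::-1]
i2,d2,W2=pts("wrist")
cv2.imwrite("pics/s2.png",np.hstack([cv2.resize(a,(400,300)),cv2.resize(i2[...,::-1],(400,300))]))
print(robot.state()["finger_force"])
img,d,W=pts("top")
q=W[(np.hypot(W[...,0]-498,W[...,1]-67)<45)&(d>0)&(W[...,2]>60)&(W[...,2]<140)];print(len(q),np.percentile(q[:,2],[1,50,99]) if len(q) else 0)
```

```text
0.0
238 [ 61.1776644   85.99548723 139.14371077]
```

View pics/s2.png

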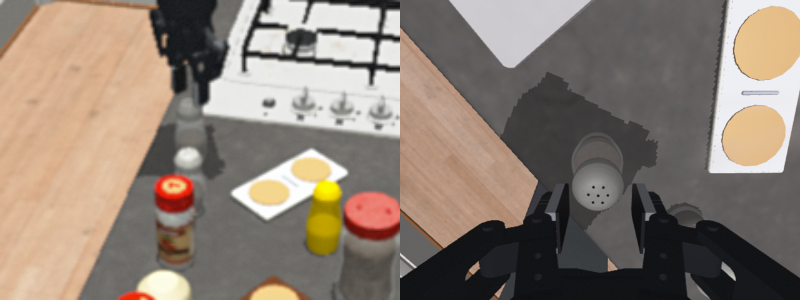

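The shaker is still standing on the table at wrist view (597,185), below the fingers. They probably hadn't finished closing when the lift began. I'll measure it again.

```bash
cat >> h.py <<'E'
def wristpts():
    s=robot.state(); q=s["ee_rot"]; R=Ro.from_quat([q[1],q[2],q[3],q[0]]).as_matrix()
    M=np.array(robot.camera_info("wrist")["mount"])
    img,d,P=pts("wrist"); W=(P@M[:3,:3].T+M[:3,3])@R.T+s["tool_pos"]
    return img,d,W
def circ(W,d,p,lo,hi,r=40):
    q=W[(np.hypot(W[...,0]-p[0],W[...,1]-p[1])<r)&(d>0)&(W[...,2]>lo)&(W[...,2]<hi)]
    if len(q)<20: return print("few",len(q))
    (x,y),rr=cv2.minEnclosingCircle(q[:,:2].astype(np.float32)); a,b=np.percentile(q,[1,99],axis=0)
    print(len(q),"circ",round(x,1),round(y,1),round(rr,1),"mid",np.round((a+b)/2,1),"ext",np.round(b-a,1),"zmax",round(b[2]))
E
python3 - <<'E'
from h import *
i,d,W=wristpts(); circ(W,d,(498,67),76,95,30); circ(W,d,(498,67),60,95,30)
for c in("side","top"):
    i,d,W=pts(c); circ(W,d,(498,67),60,93,30); circ(W,d,(498,67),5,50,40)
E
```

```text
5381 circ 504.1 69.1 25.9 mid [501.1  67.9  85.6] ext [29.7 35.7 17.1] zmax 94
6231 circ 504.1 69.1 25.9 mid [501.4  68.3  77.4] ext [29.7 35.2 33.2] zmax 94
176 circ 495.8 64.7 27.3 mid [497.   63.3  76.4] ext [33.  46.2 32. ] zmax 92
187 circ 496.8 65.9 22.1 mid [497.1  59.1  29.9] ext [40.1 28.9 39.6] zmax 50
171 circ 490.6 60.0 22.4 mid [491.4  66.3  76.1] ext [19.6 30.3 30.4] zmax 91
132 circ 498.5 72.9 25.7 mid [494.3  66.4  28.2] ext [32.2 38.  43.3] zmax 50
```

>>> {"name": "servo_tool", "arguments": {
  "travel": [
    [0, 0, 0],
    [0, 0, 0],
    [0, 0, 0],
    [0, 0, 0],
    [0, 0, 0],
    [0, 0, 0],
    [0, 0, 1],
    [0, 0, 2.5],
    [0, 0, 4.2],
    [0, 0, 4.2],
    [0, 0, 4.2],
    [0, 0, 4.2]
  ],
  "yaw": [0, 0, 0, 0, 0, 0, 0, 0, 0, 0, 0, 0],
  "hand": [8, 8, 8, 8, 8, 8, 8, 8, 7, 6, 5, 4.2]
}}

```text
time_s: 5.8
tool_pos: [498.0, 66.6, 23.6]
ee_rot: [0.0, 0.981, 0.194, 0.0]
wrist_force: [-0.2, -0.7, 0.8]
gripper_width: 42.4
finger_force: 0.0
```

>>> {"name": "servo_tool", "arguments": {
  "travel": [
    [0, 0, 0],
    [0, 0, 0],
    [0, 0, 0],
    [0, 0, 0],
    [0, 0, 0],
    [0, 0, 0],
    [0, 0, 0],
    [0, 0, 0]
  ],
  "yaw": [0, 0, 0, 0, 0, 0, 0, 0],
  "hand": [3, 3, 3, 3, 3, 3, 3, 3],
  "grip_force": 40
}}

```text
time_s: 6.47
tool_pos: [498.3, 67.1, 24.0]
ee_rot: [-0.0, 0.981, 0.194, 0.001]
wrist_force: [-0.7, 1.1, 7.6]
gripper_width: 34.5
finger_force: 38.9
```

Run:
```python
from h import *
img,d,W=pts("side"); a=img[130:210,260:367,::-1]
i2,d2,W2=wristpts()
cv2.imwrite("pics/s3.png",np.hstack([cv2.resize(a,(400,300),interpolation=2),cv2.resize(i2[...,::-1],(400,300))]))
circ(W2,d2,(498,67),70,95,30)
circ(W,d,(498,67),5,40,35)
```

```text
13754 circ 504.6 69.6 29.1 mid [501.9  70.4  82.3] ext [33.6 49.4 23.3] zmax 94
117 circ 498.3 64.2 21.9 mid [497.8  57.4  23.5] ext [39.  28.1 32.6] zmax 40
```

View pics/s3.png

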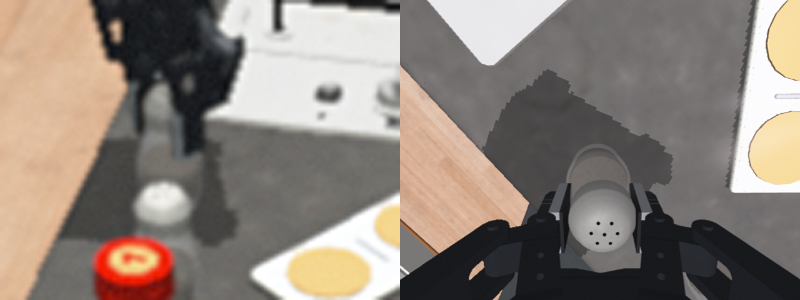

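>>> {"name": "servo_tool", "arguments": {
  "travel": [
    [0, 0, -0.2],
    [0, 0, -0.5],
    [0, 0, -1],
    [0, 0, -1.5],
    [0, 0, -2],
    [0, 0, -2]
  ],
  "yaw": [0, 0, 0, 0, 0, 0],
  "hand": [3, 3, 3, 3, 3, 3],
  "grip_force": 40
}}

```text
time_s: 7.07
tool_pos: [498.3, 66.9, 44.3]
ee_rot: [-0.0, 0.981, 0.194, 0.001]
wrist_force: [-0.1, -0.5, -1.4]
gripper_width: 34.4
finger_force: 38.5
```

Run:
```python
from h import *
i,d,W=pts("side"); circ(W,d,(498,67),2,70,30)
q=W[(np.hypot(W[...,0]-498,W[...,1]-67)<26)&(d>0)]
print(np.histogram(q[:,2],bins=np.arange(-10,130,10)))
i2,d2,W2=wristpts(); circ(W2,d2,(498,67),95,130,30)
# finger geometry in the tool frame
ci=np.array(robot.camera_info("wrist")["mount"]); g,dd,P=pts("wrist"); T=P@ci[:3,:3].T+ci[:3,3]
for z in range(-60,10,10):
    s=T[(T[...,2]>z)&(T[...,2]<z+10)&(dd>0)&(abs(T[...,1])<40)&(abs(T[...,0])<30)]
    if len(s)>20: print(z,len(s),np.round(np.percentile(s,[2,98],axis=0)).tolist())
go(638,-23,60,-67.5)
```

```text
256 circ 499.7 67.8 26.3 mid [498.   57.   36.1] ext [38.9 28.5 66.6] zmax 69
(array([36, 11,  0, 27, 57, 53, 68, 47, 49, 48, 47, 71, 38]), array([-10,   0,  10,  20,  30,  40,  50,  60,  70,  80,  90, 100, 110,
       120]))
14805 circ 504.8 69.9 29.0 mid [502.8  71.5 111. ] ext [34.5 49.4 30.8] zmax 126
-60 4349 [[-7.0, -27.0, -60.0], [20.0, 28.0, -50.0]]
-50 2210 [[-6.0, -30.0, -50.0], [20.0, 30.0, -40.0]]
-40 2401 [[5.0, -29.0, -40.0], [21.0, 29.0, -30.0]]
-30 1378 [[10.0, -19.0, -30.0], [23.0, 18.0, -20.0]]
-20 1255 [[8.0, -21.0, -20.0], [24.0, 18.0, -10.0]]
-10 601 [[10.0, -21.0, -10.0], [25.0, 18.0, -0.0]]
0 259 [[15.0, -19.0, 0.0], [25.0, 12.0, 10.0]]
t 7.22 pos [497.8  66.9  43.3] ang -67.6 w 34.1 -> travel [ 9.54 13.66 -1.67] yaw -0.002
```

>>> {"name": "servo_tool", "arguments": {
  "travel": [
    [0, 0, -1],
    [1, 1.4, -1.7],
    [3, 4.2, -1.7],
    [5, 7, -1.7],
    [7, 9.8, -1.7],
    [8.5, 12, -1.7],
    [9.2, 13.2, -1.7],
    [9.5, 13.65, -1.7],
    [9.5, 13.65, -1.7],
    [9.5, 13.65, -1.7]
  ],
  "yaw": [0, 0, 0, 0, 0, 0, 0, 0, 0, 0],
  "hand": [3, 3, 3, 3, 3, 3, 3, 3, 3, 3]
}}

```text
time_s: 8.05
tool_pos: [637.0, -22.7, 60.3]
ee_rot: [-0.0, 0.981, 0.194, -0.0]
wrist_force: [0.9, 0.4, -1.3]
gripper_width: 34.8
finger_force: 38.7
```

Run:
```python
from h import *
go(638,-23,37,-67.5)
i,d,W=pts("side"); circ(W,d,(638,-23),30,70,35)
i,d,W=pts("top"); circ(W,d,(638,-23),30,80,35)
```

```text
t 8.05 pos [637.  -22.7  60.3] ang -67.6 w 34.8 -> travel [0.09 0.07 2.33] yaw -0.002
191 circ 636.7 -25.4 21.4 mid [636.1 -29.9  52.6] ext [39.  30.9 34.4] zmax 70
132 circ 631.9 -24.0 20.5 mid [627.4 -24.8  59.4] ext [20.6 36.2 40.4] zmax 80
```

>>> {"name": "servo_tool", "arguments": {
  "travel": [
    [0.1, 0, 0.7],
    [0.1, 0, 1.4],
    [0.1, 0, 2],
    [0.1, 0, 2.35],
    [0.1, 0, 2.35],
    [0.1, 0, 2.35],
    [0.1, 0, 2.35],
    [0.1, 0, 2.35],
    [0.1, 0, 2.35],
    [0.1, 0, 2.35],
    [0.1, 0, 2.35],
    [0.1, 0, 2.35]
  ],
  "yaw": [0, 0, 0, 0, 0, 0, 0, 0, 0, 0, 0, 0],
  "hand": [3, 3, 3, 3, 3, 3.8, 4.6, 5.4, 6.2, 7, 7, 7]
}}

```text
time_s: 9.15
tool_pos: [638.5, -22.9, 36.7]
ee_rot: [0.0, 0.981, 0.194, 0.0]
wrist_force: [-0.0, -0.2, -0.8]
gripper_width: 70.2
finger_force: 0.0
```

>>> {"name": "servo_tool", "arguments": {
  "travel": [
    [0, 0, 0],
    [0, 0, -2],
    [0, 0, -5],
    [0, 0, -8],
    [0, 0, -10],
    [-3, -0.5, -10],
    [-6, -1, -10],
    [-9, -1.5, -10],
    [-12, -2, -10],
    [-15, -2.5, -10],
    [-16, -2.5, -10],
    [-16, -2.5, -10]
  ],
  "yaw": [0, 0, 0, 0, 0, 0, 0, 0, 0, 0, 0, 0],
  "hand": [7.5, 7.5, 8, 8, 8, 8, 8, 8, 8, 8, 8, 8]
}}

```text
time_s: 10.15
tool_pos: [479.3, -61.3, 137.1]
ee_rot: [-0.001, 0.981, 0.193, 0.0]
wrist_force: [0.7, -0.0, 1.3]
gripper_width: 80.2
finger_force: 0.0
```

Run:
```python
from h import *
go(463,-45,24,-67.5)
i,d,W=pts("side"); circ(W,d,(638,-23),70,110,35); circ(W,d,(638,-23),20,70,35)
i,d,W=pts("top"); circ(W,d,(638,-23),74,110,35)
```

```text
t 10.15 pos [479.3 -61.3 137.1] ang -67.7 w 80.2 -> travel [-0.9  -2.11 11.31] yaw -0.003
202 circ 636.1 -25.2 17.2 mid [636.  -26.7  85.6] ext [29.5 27.1 30.5] zmax 101
308 circ 636.5 -25.4 21.2 mid [637.2 -30.3  45.3] ext [38.8 28.3 48.5] zmax 70
84 circ 642.9 -24.6 14.7 mid [645.9 -25.1  95.6] ext [14.7 26.7 17.3] zmax 104
```

>>> {"name": "servo_tool", "arguments": {
  "travel": [
    [-0.5, -1, 0],
    [-0.9, -2.1, 0],
    [-0.9, -2.1, 1],
    [-0.9, -2.1, 4],
    [-0.9, -2.1, 7],
    [-0.9, -2.1, 10],
    [-0.9, -2.1, 11.3],
    [-0.9, -2.1, 11.3],
    [-0.9, -2.1, 11.3],
    [-0.9, -2.1, 11.3],
    [-0.9, -2.1, 11.3],
    [-0.9, -2.1, 11.3]
  ],
  "yaw": [0, 0, 0, 0, 0, 0, 0, 0, 0, 0, 0, 0],
  "hand": [8, 8, 8, 8, 8, 8, 8, 8, 6.5, 5.5, 4.5, 4]
}}

```text
time_s: 11.25
tool_pos: [465.5, -44.5, 24.6]
ee_rot: [0.0, 0.981, 0.194, 0.001]
wrist_force: [-0.8, -0.2, 1.1]
gripper_width: 40.5
finger_force: 0.0
```

>>> {"name": "servo_tool", "arguments": {
  "travel": [
    [0, 0, 0],
    [0, 0, 0],
    [0, 0, 0],
    [0, 0, 0],
    [0, 0, 0],
    [0, 0, 0],
    [0, 0, 0],
    [0, 0, -0.3],
    [0, 0, -1],
    [0, 0, -2],
    [0, 0, -3.5],
    [0, 0, -3.5]
  ],
  "yaw": [0, 0, 0, 0, 0, 0, 0, 0, 0, 0, 0, 0],
  "hand": [3, 3, 3, 3, 3, 3, 3, 3, 3, 3, 3, 3]
}}

```text
time_s: 12.25
tool_pos: [466.0, -44.9, 61.4]
ee_rot: [0.0, 0.981, 0.194, 0.002]
wrist_force: [0.7, -0.0, -0.7]
gripper_width: 34.9
finger_force: 37.9
```

Run:
```python
from h import *
go(568,-52,60,-67.5)
```

```text
t 12.25 pos [466.  -44.9  61.4] ang -67.6 w 34.9 -> travel [9.16 4.54 0.17] yaw -0.002
```

>>> {"name": "servo_tool", "arguments": {
  "travel": [
    [1, 0.5, 0],
    [3, 1.5, 0],
    [5, 2.5, 0],
    [7, 3.4, 0],
    [8.5, 4.2, 0],
    [9.3, 4.6, 0],
    [9.3, 4.6, 0],
    [9.3, 4.6, 0],
    [9.3, 4.6, 0]
  ],
  "yaw": [0, 0, 0, 0, 0, 0, 0, 0, 0],
  "hand": [3, 3, 3, 3, 3, 3, 3, 3, 3]
}}

```text
time_s: 13.0
tool_pos: [567.2, -51.8, 58.7]
ee_rot: [-0.0, 0.981, 0.194, -0.0]
wrist_force: [-0.5, 0.3, -0.4]
gripper_width: 34.6
finger_force: 37.9
```

Run:
```python
from h import *
go(570,-52,36.8,-67.5)
i,d,W=pts("side"); circ(W,d,(568,-52),30,70,30)
```

```text
t 13.0 pos [567.2 -51.8  58.7] ang -67.6 w 34.6 -> travel [0.25 0.13 2.19] yaw -0.002
212 circ 563.7 -58.2 19.9 mid [563.2 -61.6  51.6] ext [37.4 24.9 35.8] zmax 69
```

>>> {"name": "servo_tool", "arguments": {
  "travel": [
    [0.3, 0.1, 0.7],
    [0.3, 0.1, 1.4],
    [0.3, 0.1, 2],
    [0.3, 0.1, 2.2],
    [0.3, 0.1, 2.2],
    [0.3, 0.1, 2.2],
    [0.3, 0.1, 2.2],
    [0.3, 0.1, 2.2],
    [0.3, 0.1, 2.2],
    [0.3, 0.1, 2.2],
    [0.3, 0.1, 2.2],
    [0.3, 0.1, 2.2]
  ],
  "yaw": [0, 0, 0, 0, 0, 0, 0, 0, 0, 0, 0, 0],
  "hand": [3, 3, 3, 3, 3, 3.8, 4.6, 5.4, 6.2, 7, 7, 7]
}}

```text
time_s: 14.05
tool_pos: [571.4, -51.6, 36.7]
ee_rot: [0.0, 0.981, 0.194, -0.0]
wrist_force: [-0.2, 0.7, -0.5]
gripper_width: 70.2
finger_force: 0.0
```

>>> {"name": "servo_tool", "arguments": {
  "travel": [
    [0, 0, 0],
    [0, 0, -2],
    [0, 0, -5],
    [0, 0, -8],
    [0, 0, -10.5],
    [-3, 0, -10.5],
    [-6, 0, -10.5],
    [-9, 0, -10.5],
    [-10, 0, -10.5],
    [-10, 0, -10.5]
  ],
  "yaw": [0, 0, 0, 0, 0, 0, 0, 0, 0, 0],
  "hand": [7.5, 7.5, 8, 8, 8, 8, 8, 8, 8, 8]
}}

```text
time_s: 14.88
tool_pos: [477.2, -90.5, 142.0]
ee_rot: [-0.001, 0.981, 0.193, 0.0]
wrist_force: [0.8, -0.5, -0.9]
gripper_width: 80.1
finger_force: 0.0
```

Run:
```python
from h import *
go(422,-130,150,-67.5)
i,d,W=pts("side"); circ(W,d,(568,-52),85,104,35); circ(W,d,(638,-23),85,104,25)
i,d,W=pts("top"); circ(W,d,(568,-52),86,104,35);circ(W,d,(638,-23),86,104,25)
circ(W,d,(422,-130),85,115,35)
```

```text
t 14.88 pos [477.2 -90.5 142. ] ang -67.7 w 80.1 -> travel [-6.61  1.56 -0.8 ] yaw -0.004
142 circ 568.6 -55.4 16.9 mid [568.7 -57.7  93.1] ext [31.4 26.5 15.2] zmax 101
126 circ 633.7 -26.3 17.4 mid [635.8 -26.2  93.3] ext [28.  28.6 15.3] zmax 101
few 0
few 0
504 circ 422.6 -128.4 23.0 mid [ 422.1 -128.7   99.4] ext [42.2 42.4 20.9] zmax 110
```

>>> {"name": "servo_tool", "arguments": {
  "travel": [
    [-3, 0.8, 0],
    [-6.6, 1.6, 0],
    [-6.6, 1.6, 0],
    [-6.6, 1.6, 0],
    [-6.6, 1.6, 0],
    [-6.6, 1.6, 0],
    [-6.6, 1.6, 0],
    [-6.6, 1.6, 0],
    [-6.6, 1.6, 0],
    [-6.6, 1.6, 0],
    [-6.6, 1.6, 0],
    [-6.6, 1.6, 0]
  ],
  "yaw": [0.1, 0.22, 0.34, 0.46, 0.58, 0.7, 0.82, 0.94, 1.03, 1.09, 1.09, 1.09],
  "hand": [8, 8, 8, 8, 8, 8, 8, 8, 8, 8, 8, 8]
}}

```text
time_s: 15.98
tool_pos: [424.9, -129.4, 141.8]
ee_rot: [0.001, 0.94, -0.341, 0.0]
wrist_force: [0.2, 0.0, 0.0]
gripper_width: 79.9
finger_force: 0.0
```

Run:
```python
from h import *
go(422,-129.5,42,-130)
print(robot.state()["joints"])
```

```text
t 15.98 pos [ 424.9 -129.4  141.8] ang -129.9 w 79.9 -> travel [-0.22  0.19  9.98] yaw 0.002
[-0.61371629  0.27510949  0.96477511  2.13396115 -0.29515382  0.86968583
 -1.74021559]
```

>>> {"name": "servo_tool", "arguments": {
  "travel": [
    [-0.2, 0.2, 0],
    [-0.2, 0.2, 1],
    [-0.2, 0.2, 4],
    [-0.2, 0.2, 7],
    [-0.2, 0.2, 9.5],
    [-0.2, 0.2, 10],
    [-0.2, 0.2, 10],
    [-0.2, 0.2, 10],
    [-0.2, 0.2, 10],
    [-0.2, 0.2, 10],
    [-0.2, 0.2, 10],
    [-0.2, 0.2, 10]
  ],
  "yaw": [0, 0, 0, 0, 0, 0, 0, 0, 0, 0, 0, 0],
  "hand": [8, 8, 8, 8, 8, 8, 8, 7, 6, 5, 4, 4]
}}

```text
time_s: 16.98
tool_pos: [422.4, -129.7, 42.9]
ee_rot: [-0.001, 0.94, -0.342, 0.001]
wrist_force: [-0.5, 2.3, 12.1]
gripper_width: 43.9
finger_force: 38.8
```

>>> {"name": "servo_tool", "arguments": {
  "travel": [
    [0, 0, 0],
    [0, 0, 0],
    [0, 0, 0],
    [0, 0, 0],
    [0, 0, 0],
    [0, 0, 0],
    [0, 0, 0],
    [0, 0, -0.3],
    [0, 0, -1],
    [0, 0, -2],
    [0, 0, -3.5],
    [0, 0, -3.5]
  ],
  "yaw": [0, 0, 0, 0, 0, 0, 0, 0, 0, 0, 0, 0],
  "hand": [2.8, 2.8, 2.8, 2.8, 2.8, 2.8, 2.8, 2.8, 2.8, 2.8, 2.8, 2.8]
}}

```text
time_s: 17.98
tool_pos: [422.2, -130.2, 79.2]
ee_rot: [-0.0, 0.939, -0.343, 0.001]
wrist_force: [0.9, 0.8, -1.5]
gripper_width: 43.8
finger_force: 40.8
```

Run:
```python
from h import *
go(437,-280.5,130,-130)
i,d,W=pts("side"); circ(W,d,(422,-129.5),10,150,35)
```

```text
t 17.98 pos [ 422.2 -130.2   79.2] ang -130.1 w 43.8 -> travel [10.82 10.54 -5.08] yaw -0.001
860 circ 423.8 -135.2 32.8 mid [ 422.4 -137.3   92.5] ext [ 47.4  45.1 110.1] zmax 148
```

>>> {"name": "servo_tool", "arguments": {
  "travel": [
    [0, 0, -1],
    [0, 0, -3],
    [0, 0, -5],
    [1.5, 1.5, -5],
    [3.5, 3.4, -5],
    [5.5, 5.4, -5],
    [7.5, 7.3, -5],
    [9.5, 9.3, -5],
    [10.5, 10.2, -5],
    [10.8, 10.5, -5],
    [10.8, 10.5, -5],
    [10.8, 10.5, -5]
  ],
  "yaw": [0, 0, 0, 0, 0, 0, 0, 0, 0, 0, 0, 0],
  "hand": [2.8, 2.8, 2.8, 2.8, 2.8, 2.8, 2.8, 2.8, 2.8, 2.8, 2.8, 2.8]
}}

```text
time_s: 19.03
tool_pos: [436.1, -279.0, 126.7]
ee_rot: [-0.0, 0.94, -0.342, -0.0]
wrist_force: [-0.2, 0.6, -1.3]
gripper_width: 43.5
finger_force: 41.0
```

Run:
```python
from h import *
go(437,-280.5,55.5,-130)
i,d,W=pts("side"); circ(W,d,(437,-281),75,140,30); cv2.imwrite("pics/s4.png",cv2.resize(i[100:340,200:520,::-1],None,fx=2,fy=2))
```

```text
t 19.03 pos [ 436.1 -279.   126.7] ang -130.1 w 43.5 -> travel [0.17 0.06 7.12] yaw -0.001
528 circ 434.1 -282.0 22.6 mid [ 433.8 -288.6  112.2] ext [42.5 28.1 54.1] zmax 139
```

View pics/s4.png

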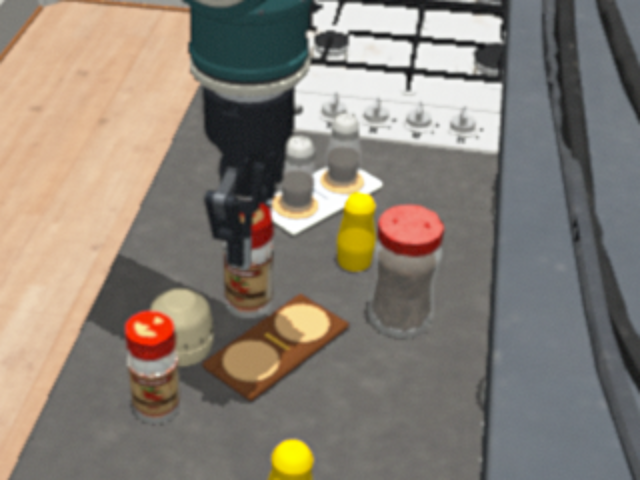

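The side view shows the jar held upright above the near wooden pad, crop (248,270), and both shakers standing on their white-tray pads. Lowering.

>>> {"name": "servo_tool", "arguments": {
  "travel": [
    [0.3, 0, 1.5],
    [0.3, 0, 3],
    [0.3, -0.1, 4.5],
    [0.3, -0.1, 6],
    [0.3, -0.1, 6.8],
    [0.3, -0.1, 7.15],
    [0.3, -0.1, 7.15],
    [0.3, -0.1, 7.15],
    [0.3, -0.1, 7.15],
    [0.3, -0.1, 7.15],
    [0.3, -0.1, 7.15],
    [0.3, -0.1, 7.15]
  ],
  "yaw": [0, 0, 0, 0, 0, 0, 0, 0, 0, 0, 0, 0],
  "hand": [2.8, 2.8, 2.8, 2.8, 2.8, 2.8, 2.8, 4.5, 5.2, 6, 7, 7]
}}

```text
time_s: 20.08
tool_pos: [439.4, -280.9, 55.5]
ee_rot: [0.0, 0.94, -0.342, 0.0]
wrist_force: [-0.2, 0.2, 0.7]
gripper_width: 69.7
finger_force: 0.0
```

>>> {"name": "servo_tool", "arguments": {
  "travel": [
    [0, 0, 0],
    [0, 0, -1],
    [0, 0, -4],
    [0, 0, -7],
    [0, 0, -10],
    [0, 0, -11],
    [0, 0, -11]
  ],
  "yaw": [0, 0, 0, 0, 0, 0, 0],
  "hand": [7.5, 7.5, 8, 8, 8, 8, 8]
}}

```text
time_s: 20.67
tool_pos: [440.3, -281.5, 168.0]
ee_rot: [-0.0, 0.94, -0.342, 0.002]
wrist_force: [-0.1, -0.0, -1.3]
gripper_width: 80.4
finger_force: 0.0
```

Run:
```python
from h import *
go(334,-304,165,-32); go(334,-304,165,148)
print(robot.state()["joints"])
i,d,W=pts("side"); circ(W,d,(437,-281),96,124,30); circ(W,d,(437,-281),20,80,35); circ(W,d,(334,-304),85,115,30); circ(W,d,(379,-230),30,70,38)
```

```text
t 20.67 pos [ 440.3 -281.5  168. ] ang -130.1 w 80.4 -> travel [-6.69  8.56  0.26] yaw -1.711
t 20.67 pos [ 440.3 -281.5  168. ] ang -130.1 w 80.4 -> travel [-6.69  8.56  0.26] yaw 1.43
[-0.24049262  0.4058102   0.93595428  1.93412162 -0.39181038  0.99060522
 -1.39394526]
486 circ 438.2 -279.1 24.1 mid [ 438.1 -280.3  108.3] ext [42.8 43.2 22.9] zmax 120
526 circ 436.9 -282.2 23.0 mid [ 436.6 -288.5   50. ] ext [41.1 28.9 59. ] zmax 79
521 circ 334.1 -304.7 23.5 mid [ 333.5 -305.2   96.6] ext [42.1 42.5 22.3] zmax 108
566 circ 379.9 -233.4 31.4 mid [ 381.5 -239.    48.3] ext [53.  48.6 35.2] zmax 66
```

>>> {"name": "servo_tool", "arguments": {
  "travel": [
    [-2, 2.5, 0],
    [-4, 5, 0],
    [-6, 7.5, 0],
    [-6.7, 8.5, 0],
    [-6.7, 8.5, 0],
    [-6.7, 8.5, 0],
    [-6.7, 8.5, 0],
    [-6.7, 8.5, 0],
    [-6.7, 8.5, 0],
    [-6.7, 8.5, 0],
    [-6.7, 8.5, 0],
    [-6.7, 8.5, 0]
  ],
  "yaw": [-0.12, -0.24, -0.36, -0.48, -0.6, -0.72, -0.84, -0.96, -1.08, -1.19, -1.19, -1.19],
  "hand": [8, 8, 8, 8, 8, 8, 8, 8, 8, 8, 8, 8]
}}

```text
time_s: 21.72
tool_pos: [332.8, -302.6, 164.6]
ee_rot: [-0.0, 0.971, 0.241, -0.0]
wrist_force: [-0.3, 0.4, 0.0]
gripper_width: 79.8
finger_force: 0.0
```

Run:
```python
from h import *
go(334,-304,43,-62)
print(robot.state()["joints"])
```

```text
t 21.72 pos [ 332.8 -302.6  164.6] ang -62.1 w 79.8 -> travel [ 0.05  0.19 12.16] yaw -0.002
[-0.02599837  0.19783954  0.77784186  2.09564498 -0.17478131  0.91266345
 -0.23410171]
```

>>> {"name": "servo_tool", "arguments": {
  "travel": [
    [0, 0.2, 1],
    [0, 0.2, 4],
    [0, 0.2, 7],
    [0, 0.2, 10],
    [0, 0.2, 12],
    [0, 0.2, 12.1],
    [0, 0.2, 12.1],
    [0, 0.2, 12.1],
    [0, 0.2, 12.1],
    [0, 0.2, 12.1],
    [0, 0.2, 12.1],
    [0, 0.2, 12.1]
  ],
  "yaw": [0, 0, 0, 0, 0, 0, 0, 0, 0, 0, 0, 0],
  "hand": [8, 8, 8, 8, 8, 8, 8, 7, 6, 5, 4, 4]
}}

```text
time_s: 22.72
tool_pos: [334.9, -304.7, 45.3]
ee_rot: [0.0, 0.97, 0.243, 0.001]
wrist_force: [-2.8, 3.5, 14.1]
gripper_width: 43.3
finger_force: 38.4
```

>>> {"name": "servo_tool", "arguments": {
  "travel": [
    [0, 0, 0],
    [0, 0, 0],
    [0, 0, 0],
    [0, 0, 0],
    [0, 0, 0],
    [0, 0, 0],
    [0, 0, 0],
    [0, 0, -0.3],
    [0, 0, -1],
    [0, 0, -2],
    [0, 0, -3.5],
    [0, 0, -3.5]
  ],
  "yaw": [0, 0, 0, 0, 0, 0, 0, 0, 0, 0, 0, 0],
  "hand": [2.8, 2.8, 2.8, 2.8, 2.8, 2.8, 2.8, 2.8, 2.8, 2.8, 2.8, 2.8]
}}

```text
time_s: 23.72
tool_pos: [335.1, -305.4, 81.9]
ee_rot: [0.001, 0.97, 0.243, 0.001]
wrist_force: [1.2, -1.5, -1.4]
gripper_width: 43.9
finger_force: 40.9
```

Run:
```python
from h import *
go(334,-304,190,-62);go(430,-200,190,-62); go(504,-245,190,-62)
```

```text
t 23.72 pos [ 335.1 -305.4   81.9] ang -61.9 w 43.9 -> travel [-1.000e-02 -1.500e-01 -1.081e+01] yaw 0.002
t 23.72 pos [ 335.1 -305.4   81.9] ang -61.9 w 43.9 -> travel [ 13.36  -4.8  -10.8 ] yaw 0.002
t 23.72 pos [ 335.1 -305.4   81.9] ang -61.9 w 43.9 -> travel [ 17.76   2.65 -10.77] yaw 0.002
```

>>> {"name": "servo_tool", "arguments": {
  "travel": [
    [0, 0, -1],
    [0, 0, -3],
    [0, 0, -5],
    [2, -0.7, -5],
    [4.5, -1.6, -5],
    [7, -2.5, -5],
    [9.5, -3.4, -5],
    [12, -4.3, -5],
    [13.4, -4.8, -5],
    [14.3, -3.4, -5],
    [15.5, -1.3, -5],
    [16.6, 0.7, -5]
  ],
  "yaw": [0, 0, 0, 0, 0, 0, 0, 0, 0, 0, 0, 0],
  "hand": [2.8, 2.8, 2.8, 2.8, 2.8, 2.8, 2.8, 2.8, 2.8, 2.8, 2.8, 2.8]
}}

```text
time_s: 24.72
tool_pos: [484.9, -232.2, 129.7]
ee_rot: [-0.0, 0.97, 0.244, 0.0]
wrist_force: [0.4, -0.1, -1.1]
gripper_width: 43.7
finger_force: 41.1
```

>>> {"name": "servo_tool", "arguments": {
  "travel": [
    [0.6, 1, 0],
    [1.1, 1.9, 0],
    [1.1, 1.9, 0],
    [1.1, 1.9, 0]
  ],
  "yaw": [0, 0, 0, 0],
  "hand": [2.8, 2.8, 2.8, 2.8]
}}

```text
time_s: 25.05
tool_pos: [502.2, -244.2, 129.3]
ee_rot: [0.0, 0.97, 0.243, -0.0]
wrist_force: [-0.6, 0.1, -1.9]
gripper_width: 43.9
finger_force: 41.1
```

Run:
```python
from h import *
go(504,-245,57.3,-62)
i,d,W=pts("side"); circ(W,d,(504,-245),75,140,32); circ(W,d,(504,-245),85,110,32)
```

```text
t 25.05 pos [ 502.2 -244.2  129.3] ang -61.9 w 43.9 -> travel [0.13 0.16 7.2 ] yaw 0.002
503 circ 500.6 -248.6 22.5 mid [ 499.5 -254.4  112. ] ext [41.6 27.2 55.2] zmax 140
199 circ 499.0 -251.8 21.5 mid [ 499.3 -255.5   97.6] ext [40.8 24.1 23.8] zmax 109
```

>>> {"name": "servo_tool", "arguments": {
  "travel": [
    [0.4, 0.1, 1.5],
    [0.4, 0.1, 3],
    [0.4, 0.1, 4.5],
    [0.4, 0.1, 6],
    [0.4, 0.1, 6.8],
    [0.4, 0.1, 7.2],
    [0.4, 0.1, 7.2],
    [0.4, 0.1, 7.2],
    [0.4, 0.1, 7.2],
    [0.4, 0.1, 7.2],
    [0.4, 0.1, 7.2],
    [0.4, 0.1, 7.2]
  ],
  "yaw": [0, 0, 0, 0, 0, 0, 0, 0, 0, 0, 0, 0],
  "hand": [2.8, 2.8, 2.8, 2.8, 2.8, 2.8, 2.8, 4.5, 5.2, 6, 7, 7]
}}

```text
time_s: 26.1
tool_pos: [506.6, -243.1, 57.5]
ee_rot: [0.0, 0.97, 0.243, 0.0]
wrist_force: [0.4, -0.0, -0.2]
gripper_width: 69.7
finger_force: 0.0
```

>>> {"name": "servo_tool", "arguments": {
  "travel": [
    [0, 0, 0],
    [0, 0, -1],
    [0, 0, -4],
    [0, 0, -7],
    [0, 0, -10],
    [0, 0, -12],
    [-4, -2, -12],
    [-8, -6, -12],
    [-11, -10, -12],
    [-14, -13, -12],
    [-17, -16, -12],
    [-17, -16, -12]
  ],
  "yaw": [0, 0, 0, 0, 0, 0, 0, 0, 0, 0, 0, 0],
  "hand": [7.5, 7.5, 8, 8, 8, 8, 8, 8, 8, 8, 8, 8]
}}

```text
time_s: 27.1
tool_pos: [278.8, -181.5, 177.0]
ee_rot: [-0.0, 0.97, 0.243, 0.0]
wrist_force: [-0.4, 0.1, 0.9]
gripper_width: 80.0
finger_force: 0.0
```

Run:
```python
from h import *
s=robot.state();print(s["tool_pos"],s["time_s"])
for c in("top","side"):
    i,d,W=pts(c)
    for p,lo in(((504,-245),96),((437,-281),96),((638,-23),86),((568,-52),86)): circ(W,d,p,lo,124,27)
    circ(W,d,(379,-230),30,80,42); circ(W,d,(607,-260),110,140,42)
    cv2.imwrite(f"pics/{c}f.png",cv2.resize(i[100:340,160:480,::-1],None,fx=2,fy=2))
```

```text
[ 278.8307314  -181.47585045  176.99562452] 27.1
518 circ 506.8 -243.3 22.9 mid [ 506.4 -242.7  111.3] ext [41.9 42.7 22. ] zmax 122
518 circ 439.5 -278.4 22.6 mid [ 438.6 -278.3  111.4] ext [41.8 42.3 21.6] zmax 122
265 circ 638.4 -21.9 17.3 mid [637.5 -22.4  95.2] ext [31.  32.9 16.6] zmax 103
271 circ 570.6 -52.7 17.7 mid [570.3 -52.5  95. ] ext [31.9 32.5 16.2] zmax 103
898 circ 380.0 -230.1 32.2 mid [ 379.  -230.1   50.4] ext [59.7 58.7 35.3] zmax 68
996 circ 608.2 -260.0 32.2 mid [ 607.1 -259.6  120.4] ext [59.2 59.2 17.1] zmax 129
437 circ 505.9 -244.7 24.3 mid [ 505.9 -245.2  108.6] ext [43.  43.1 22.7] zmax 120
488 circ 439.0 -279.8 24.3 mid [ 438.  -280.6  108.7] ext [42.8 43.5 22.3] zmax 120
119 circ 635.5 -27.5 15.8 mid [635.8 -27.5  93.9] ext [30.7 25.6 15.2] zmax 102
133 circ 568.6 -56.3 17.4 mid [568.8 -56.6  94.3] ext [30.5 26.1 15.9] zmax 102
743 circ 379.0 -232.9 32.3 mid [ 377.8 -239.    48.3] ext [58.6 47.5 35.7] zmax 66
673 circ 607.4 -259.5 33.9 mid [ 606.4 -261.3  118.4] ext [59.7 62.2 16.1] zmax 126
```

View pics/topf.png

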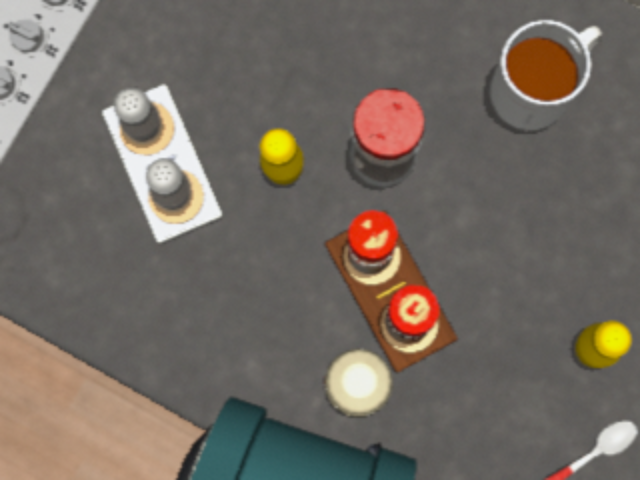

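View pics/sidef.png

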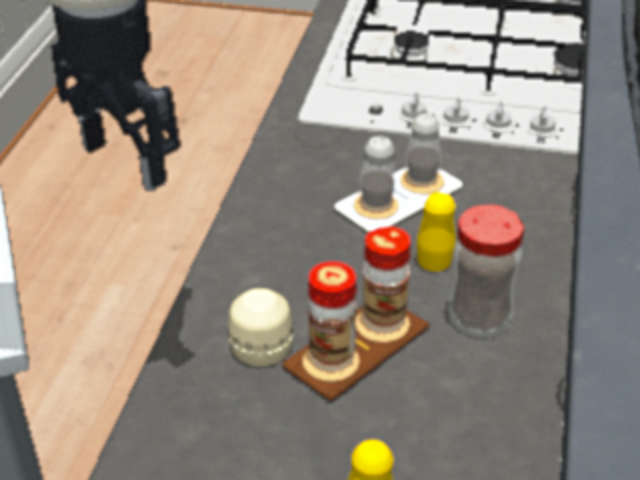

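All four things stand upright on their pads, about 3 mm or less from the pad centres. The big jar and the timer are where they started, and the arm is clear. Handing in.

```bash
python3 -c "
from cell import robot
print(robot.job_done())"
```

```text
the job is handed in; nothing more can be done
None
```

I handed the job in at about 27 s, no verdict returned: both small red-lidded jars are on the wooden tray and both grey-topped shakers on the white tray, upright and about 3 mm or less from their pad centres, with the big jar and timer unmoved.

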